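Play the six-three and pass the turn

ROBOT

A 6-joint arm with a two-finger parallel gripper is mounted at the origin on the work surface. World frame = base frame: x ahead of the robot, y to its left, z up, the work surface at z = 0. Lengths are in m, angles in degrees, forces in N, time in s.
With the tool pointing down it reaches from about 0.275 to 0.725 m from the base axis. Payload 15.9 kg.
Tool frame: the origin (TCP) lies on the mounting face of the last link; the fingertips stand 173 mm ahead of it and the grasp point (between the pads) lies 155 mm ahead of it; z points along the fingers, y is the line along which they close (so a half turn about z gives the same grasp; the last joint's range is limited). The gripper opens to 85 mm and grips with 20 to 120 N. Pads are 22 mm wide; open, the fingers measure 114 mm over their backs; the gripper's body (76 mm by 85 mm) begins 54 mm behind the grasp point. The pads swing forward as they close: fully open they stand 13 mm farther back than shut.
Start: joints at [-64.916, 12.198, -1.971, 75.831, 0, 90], TCP at [0.212, -0.453, 0.405] pointing down, gripper open.
Joint ranges: [-170.91, 170.91], [-42.67, 98.43], [-65.05, 77.54], [-120.47, 116.71], [-90, 82.35], [-180, 180]. Speed limits (degrees/s): [108.29, 108.29, 136.94, 147.25, 180, 180].

INTERFACE

Orientations are given as a 3x3 rotation matrix whose columns are the frame's x, y, z axes.
In Python, from workcell import get_state, grab_frame, job_done, search_frame gives the robot as it stands.
- The arm moves only by the tool drive_tool, never from a script. Its argument "series" is one flat list of numbers, 7 for each row, row after row: the turn, a rotation vector about the tool's x, y, z normalised to -1 to 1, where 1 is 0.5 rad, then the shift along the tool's x, y, z normalised to -1 to 1, where 1 is 0.1 m, then the opening, from 0 (shut) to 1 (fully open). A call has 1 to 10 rows; each row is the pose to reach, as a shift and turn from the pose commanded when the call began, along the tool's axes at that moment; what a row does not reach only later rows make up. A row lasts 1/10 s, in which the tool goes at most 50 mm and 8.59 degrees, less where a joint would pass 70% of its speed; a pose out of reach is approached as far as the arm can. A call with a number of a shift or a turn outside -1 to 1 is refused whole. A call with a gripper value outside its range is refused whole. The fingers move at their own pace and stop on an object; "grip_force" is the grip in N (left out, the last holds). Time passes only in rows, so rows that repeat a pose let the fingers close. It gives the time, the measured TCP pose, the force, the opening and the grip force at its end, in the units of the state.
- get_state(): the state, without advancing time (a new reading comes with each control period).
- grab_frame(name): name is "side" or "top"; returns a dict with "img" (400x640x3 uint8, blue, green, red), "fx", "fy", "cx", "cy" (pixels), "k1" (the pictures are not rectified: a ray, as slopes to the right and down, at radius r is drawn at 1 + k1 r^2 times it, then the intrinsics apply), "world_to_cam" (4x4, takes a point from world to camera coordinates). Camera axes: x right, y up, looking along -z (the intrinsics and any distortion apply to the point x, -y, -z); pixel columns grow to the right and rows downward; lengths in m; the calibration is good to about 2 mm. A picture is of the moment at which its call begins. There is no depth.
- job_done(): hands the job in; it is judged then, once.
Trained networks look in the newest picture that a camera, given by its name, has taken for a name from the list of things; names that differ only in an ending like _2 or _b are one class to them, and where a whole thing is asked for, a point or a joint stands for the part that bears it (a point fixed in the world has none). Each returns a list of dicts, best first, with "p" (0 to 1); they miss things now and then, are a little off and sometimes report something else, mostly with a low value. They report only what shows in the picture. A call takes as long as a camera call. They do not tell look-alikes from the thing itself.
- search_frame(camera, query): "point" ([column, row] in pixels, amid what is visible of it).
The state is a dict: "time": time; "joint_pos": joint angles; "joint_vel": joint speeds; "tau": joint torques, N m; "tool_pos": TCP position; "orientation": TCP orientation; "contact_force": force on the tool from outside, world axes, zero at the start; "wrist_torque": the same for the moment, N m; "opening": finger opening in m; "grasp_force": force on a finger pad.
Only numpy, scipy, OpenCV 4.12 (cv2) and the standard library are available. Lean on these libraries where they do the work, as an engineer would, in place of code of your own. Each camera call takes 0.05 s, during which the arm holds its last target. There are 200 camera calls.

TASK

Play the six-three domino: slide it flat along the table, without lifting it, into the white outline on the green mat, with its six end (blue pips) towards the double six, and let go of it. Then pass the turn by pressing the blue clock's pedal right down to its stop for a moment and letting it spring back. Leave the orange pedal alone, and do not shift or tip the other dominoes, the glass, the cup, the coaster or the jar.

Things in the scene. Friction and masses are not known exactly. Their poses are not given: they have to be found in the camera images.
- tile: The six-three domino to be played, bone-white plastic, loose, about 0.15 kg, 120 x 54 x 20 mm (x, y, z), lying flat, pips up; origin at the centre of its underside, x along its length; the six (blue pips) is on the +x half, the three (green pips) on the -x half
- tile_six_end (a point): Middle of the six end of the six-three (its +x end face), 10 mm above its underside
- place (a point): Centre of the white outline on the green mat, at table height: clear space inside 136 x 70 mm (x, y), so the domino lies in it with its length along this x; -x points to the double six. The mat (250 x 170 mm) is printed film, flush with the table
- double_six: Double six domino already on the mat (blue pips on both halves), loose, 120 x 54 x 20 mm (x, y, z), lying flat, pips up; origin at the centre of its underside, x along its length. It lies crosswise to the outline's length, its centre 101 mm from the outline's centre on the -x side; 14 mm remain between it and a domino centred in the outline. Not to be moved
- spare: Another domino of the hand (five red pips on its +x half, two orange on its -x half), loose, 120 x 54 x 20 mm (x, y, z), lying flat, pips up; origin at the centre of its underside, x along its length. Not to be moved
- pedal_blue (a joint): Blue pedal's hinge angle: 0 = up at rest, 0.30 = at its stop; spring return, about 5 N at the pad to start it and 12 N at the stop
- pad_blue (a point): Point to press on the blue pedal: on its top face, mid-width, 80 mm from the hinge (the pedal is 105 mm long, 74 mm wide, 8 mm thick; its free end points to the clock's -x). Unpressed it is about 56 mm above the table, at the stop about 33 mm; it is carried by the pedal. The hinge axis lies along the clock's y, at x = +30 mm, z = 24 mm in the clock's frame
- clock_blue: Turn clock of one player, fixed: grey base plate 170 x 90 x 12 mm with a clock head in blue across its far (+x) end (45 mm deep, 90 mm wide, top 72 mm above the table); the blue pedal covers the near part. Origin at the centre of the base's underside, x from the pedal's free end towards the head
- pedal_orange (a joint): Orange pedal's hinge angle: 0 = up at rest, 0.30 = at its stop; not to be pressed
- clock_orange: Turn clock of one player, fixed: grey base plate 170 x 90 x 12 mm with a clock head in orange across its far (+x) end (45 mm deep, 90 mm wide, top 72 mm above the table); the orange pedal covers the near part. Origin at the centre of the base's underside, x from the pedal's free end towards the head
- amber_glass: Empty amber glass, upright, loose: 68 mm across the rim, 110 mm high; origin at the centre of its underside
- grey_cup: Grey ceramic cup without handle, upright, loose: 80 mm across the rim, 80 mm high; origin at the centre of its underside
- coaster: Stainless steel coaster, a loose disc 100 mm across, 6 mm thick; origin at the centre of its underside
- jar: Blue ceramic jar with a wooden cap, upright, loose: 68 mm across, 100 mm high; origin at the centre of its underside
Mind the look-alikes: they are no part of the job. Leave any black look-alike of the tile alone.

How it is judged (in metres and radians):
On the way, in this order (a step that is already met when the one before it is completed fails the run):
1. the six-three lies released in the outline, its six end towards the double six (x of tile in the frame of place between -0.01 and 0.01 m and y of tile in the frame of place between -0.01 and 0.01 m and angle between the x axis of tile and the x axis of place, either way round below 0.14 rad and x of tile_six_end in the frame of place below -0.03 m and height (world z) of tile below 0.004 m and angle between tile's own z axis and vertical below 0.05 rad and linear speed of tile below 0.02 m/s and contact force between the fingers and tile below 0.5 N), for 0.2 s.
2. the blue pedal is held down at its stop for 0.2 s (value of joint pedal_blue above 0.27 rad), for 0.2 s.
At the end, for the whole second after the job is handed in: The six-three lies flat, still and released in the white outline (centre within 10 mm along and across, angle within 0.14 rad), six end towards the double six, and both pedals are back up (below 0.06 rad) (all of step 1 and value of joint each of pedal_blue, pedal_orange below 0.06 rad); the robot touches nothing.
It fails at once if the double six or the spare domino is moved by more than 15 mm or tipped (distance of any of spare, double_six from where it was at the start of the episode above 0.015 m or angle between any of spare, double_six's own z axis and vertical above 0.2 rad).
It fails at once if the glass, cup, coaster or jar is moved by more than 15 mm or tipped (distance of any of amber_glass, grey_cup, coaster, jar from where it was at the start of the episode above 0.015 m or angle between any of amber_glass, grey_cup, coaster, jar's own z axis and vertical above 0.2 rad).
It fails at once if the six-three is lifted off the table (more than 15 mm) or stood up (height (world z) of tile above 0.015 m or angle between tile's own z axis and vertical above 0.3 rad).
It fails at once if the orange pedal is pressed (by more than 0.08 rad) (value of joint pedal_orange above 0.08 rad).
It fails at once if the blue pedal is pressed to its stop before the six-three lies in its place (value of joint pedal_blue above 0.2 rad and not (x of tile in the frame of place between -0.01 and 0.01 m and y of tile in the frame of place between -0.01 and 0.01 m and x of tile_six_end in the frame of place below -0.03 m)).
It also fails if it takes over 61 s, if anything falls off the work surface, if the arm or the gripper's body presses on something with over 40 N, if the wrist force passes 120 N, or if a joint passes its speed limit or range.

## Working session

There is one attempt and no reset: what is moved stays moved. The work goes in short steps, Python scripts to look and compute and a tool call to move; the robot and the scene stay as the last step left them, time stands still between calls to the robot, and variables do not carry over. Pictures are saved under pics/ and viewed, at most 10 in all, crops included, and the job is handed in when it is done.

Besides the shell and the picture viewer there is one more tool, called after "Request:" by a JSON object that holds its "api" and its "payload", one argument or row to a line. drive_tool: Moves the arm, as the interface text tells. Scaled input: -1 to 1 covers 0.1 m each way for a shift and 0.5 rad each way for a turn. Its arguments: {"type":"object","properties":{"series":{"type":"array"},"grip_force":{"type":"number"}},"required":["series"]}

```bash
mkdir -p pics; ls; cat > h.py <<'E'
import numpy as np, cv2
from workcell import get_state, grab_frame, job_done, search_frame
def ray(f,uv):
    K=np.array([[f["fx"],0,f["cx"]],[0,f["fy"],f["cy"]],[0,0,1.]])
    p=cv2.undistortPoints(np.array([[uv]],float),K,np.array([f["k1"],0,0,0.]))[0,0]
    # k1 model: drawn=1+k1 r^2 (opencv convention)
    T=np.linalg.inv(np.array(f["world_to_cam"]))
    return T[:3,3],T[:3,:3]@np.array([p[0],-p[1],-1.])
def at(f,uv,z):
    o,d=ray(f,uv); return (o+d*(z-o[2])/d[2])
def proj(f,P):
    c=np.array(f["world_to_cam"])@np.append(P,1); x,y=c[0]/-c[2],-c[1]/-c[2]
    s=1+f["k1"]*(x*x+y*y); return np.array([f["fx"]*x*s+f["cx"],f["fy"]*y*s+f["cy"]])
E
python3 - <<'E'
from h import *
for c in("top","side"):
    f=grab_frame(c); cv2.imwrite(f"pics/{c}0.png",f["img"])
    print(c,{k:np.round(v,3).tolist() for k,v in f.items() if k!="img"})
    for q in("tile","place","double_six","spare","pad_blue","clock_blue","clock_orange","amber_glass","grey_cup","coaster","jar"):
        for r in search_frame(c,q)[:3]:
            print(q,np.round(r["point"],0),round(r["p"],2),at(f,r["point"],0.02).round(3))
s=get_state(); print(s)
E
```

```text
pics
top {'fx': 443.961, 'fy': 443.961, 'cx': 318.986, 'cy': 198.904, 'k1': -0.009, 'world_to_cam': [[0.012, -1.0, -0.006, -0.005], [0.993, 0.011, 0.118, -0.499], [-0.118, -0.007, 0.993, -1.24], [0.0, 0.0, 0.0, 1.0]]}
tile [480. 172.] 0.64 [ 0.583 -0.464  0.02 ]
tile [424. 166.] 0.63 [ 0.6   -0.304  0.02 ]
place [318. 166.] 0.81 [0.596 0.004 0.02 ]
place [347. 166.] 0.67 [ 0.597 -0.079  0.02 ]
double_six [349. 167.] 0.84 [ 0.593 -0.084  0.02 ]
spare [459. 220.] 0.72 [ 0.443 -0.4    0.02 ]
pad_blue [220. 223.] 0.66 [0.427 0.283 0.02 ]
pad_blue [425. 290.] 0.63 [ 0.246 -0.299  0.02 ]
pad_blue [317. 169.] 0.2 [0.587 0.008 0.02 ]
clock_blue [220. 215.] 0.83 [0.449 0.285 0.02 ]
clock_orange [165. 173.] 0.58 [0.57 0.45 0.02]
amber_glass [349. 208.] 0.7 [ 0.473 -0.087  0.02 ]
amber_glass [320. 168.] 0.38 [ 0.592 -0.003  0.02 ]
grey_cup [390. 118.] 0.78 [ 0.742 -0.206  0.02 ]
grey_cup [347. 212.] 0.65 [ 0.461 -0.08   0.02 ]
coaster [425. 289.] 0.97 [ 0.249 -0.302  0.02 ]
jar [255. 125.] 0.65 [0.717 0.193 0.02 ]
side {'fx': 519.666, 'fy': 519.666, 'cx': 320.767, 'cy': 199.444, 'k1': -0.103, '
[... 674 characters left out ...]
381070e-03,  8.99995621e+01]), 'joint_vel': array([-0.04165902,  0.02365283, -0.00335195,  0.01512461,  0.00239445,
       -0.04901199]), 'tau': array([ 1.70178893e-03, -6.85983896e+01,  4.87331235e+01,  1.47871080e-03,
        2.66613620e-05,  1.02218061e-05]), 'tool_pos': array([ 0.21196428, -0.45282462,  0.40468969]), 'orientation': array([[ 9.05686289e-01,  4.23948518e-01, -1.03915336e-05],
       [ 4.23948517e-01, -9.05686287e-01,  6.59961247e-05],
       [ 1.85674898e-05, -6.41772606e-05, -9.99999998e-01]]), 'contact_force': array([-0.04310206, -0.44543836, -0.25883278]), 'wrist_torque': array([-0.01842701, -0.00490422, -0.00343945]), 'grasp_force': 0.0, 'opening': 0.08525512029488966}
```

View pics/top0.png

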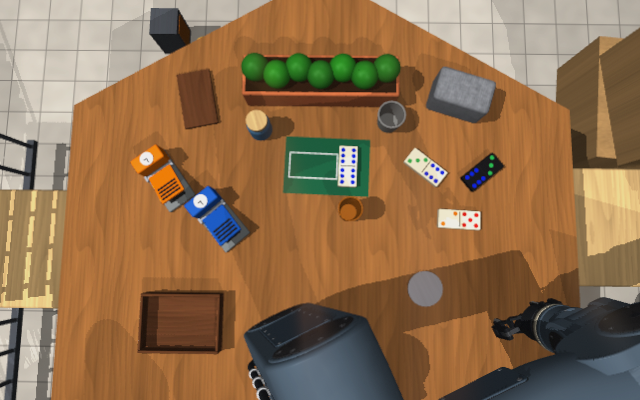

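```bash
python3 - <<'E'
import cv2
a=cv2.imread("pics/top0.png")[120:260,310:510]
cv2.imwrite("pics/crop0.png",cv2.resize(a,None,fx=4,fy=4,interpolation=cv2.INTER_CUBIC))
E
```

```text
(no output)
```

View pics/crop0.png

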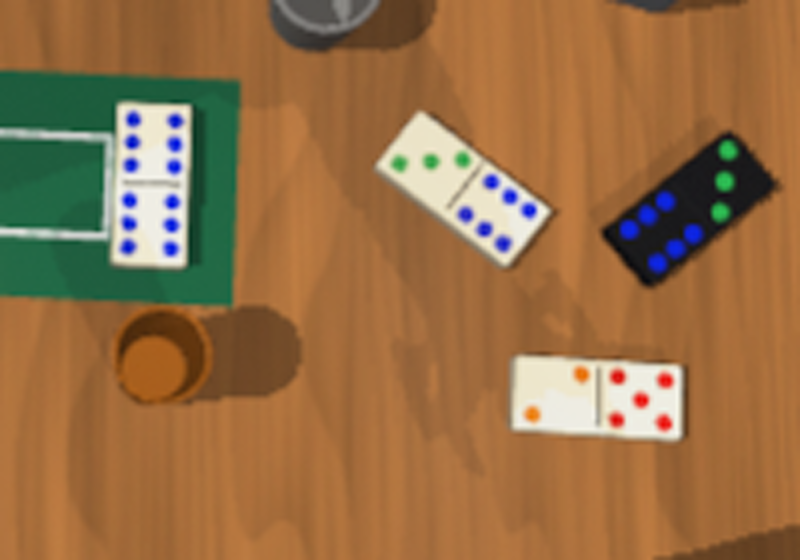

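View pics/side0.png

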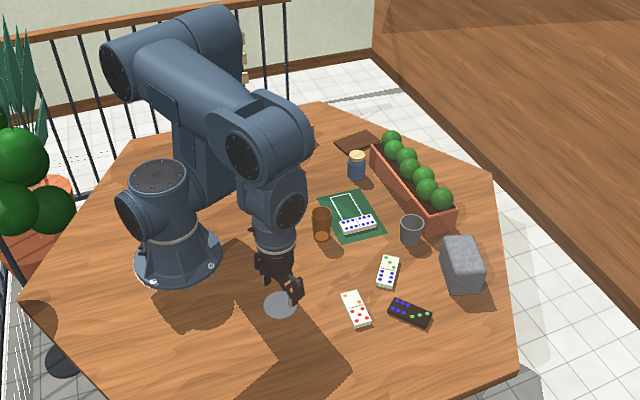

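The white six-three is at top (426,167), with its six to the lower right. The black six-three at (482,172) is the look-alike and the two-five at (459,219) is the spare, so the target is (426,167). The outline is at (314,166), with the double six at (347,166) to its right. The blue clock is at (217,217), its pedal towards the lower right, and the orange clock at (163,178).

```bash
cat >> h.py <<'E'
def ortho(f,z,x0,x1,y0,y1,s=1000):
    xs=np.arange(x0,x1,1/s); ys=np.arange(y0,y1,1/s)
    X,Y=np.meshgrid(xs,ys,indexing="ij"); W=np.array(f["world_to_cam"])
    C=np.stack([X,Y,X*0+z,X*0+1],-1)@W.T
    a,b=C[...,0]/-C[...,2],C[...,1]/C[...,2]; k=1+f["k1"]*(a*a+b*b)
    m=lambda q:q.astype(np.float32)
    return cv2.remap(f["img"],m(f["fx"]*a*k+f["cx"]),m(f["fy"]*b*k+f["cy"]),cv2.INTER_CUBIC)  # row->x, col->y
def rects(mask,x0,y0,amin=800,s=1000):
    mask=cv2.morphologyEx(mask.astype(np.uint8),cv2.MORPH_CLOSE,np.ones((9,9)))
    out=[]
    for c in cv2.findContours(mask,cv2.RETR_EXTERNAL,cv2.CHAIN_APPROX_NONE)[0]:
        if cv2.contourArea(c)<amin: continue
        b=cv2.boxPoints(cv2.minAreaRect(c))[:,::-1]/s+[x0,y0]
        e=b[1]-b[0],b[2]-b[1]; e=max(e,key=np.linalg.norm); w=min(np.linalg.norm(b[1]-b[0]),np.linalg.norm(b[2]-b[1]))
        out.append((b.mean(0).round(4),round(np.linalg.norm(e)*1e3),round(w*1e3),round(float(np.degrees(np.arctan2(e[1],e[0]))%180),1)))
    return out
E
python3 - <<'E'
from h import *
f=grab_frame("top")
R=(0.35,0.8,-0.5,0.5)
o=ortho(f,0.02,*R); hsv=cv2.cvtColor(o,cv2.COLOR_BGR2HSV)
w=(hsv[...,1]<70)&(hsv[...,2]>150)
print("white z.02");[print(r) for r in rects(w,R[0],R[2])]
o=ortho(f,0.0,*R); hsv=cv2.cvtColor(o,cv2.COLOR_BGR2HSV)
g=(hsv[...,0]>55)&(hsv[...,0]<90)&(hsv[...,1]>100)&(hsv[...,2]>40)
w=(hsv[...,1]<110)&(hsv[...,2]>130); w[:, :420]=0; w[:,556:]=0   # outline only, y -.08..+.056? 
print("mat");[print(r) for r in rects(g,R[0],R[2],5000)]
w=(hsv[...,1]<110)&(hsv[...,2]>130); w[:,:430]=0; w[:,700:]=0
print("outline");[print(r) for r in rects(w,R[0],R[2],300)]
for z in(0.05,0.072):
    o2=ortho(f,z,0.35,0.7,0.15,0.55); h2=cv2.cvtColor(o2,cv2.COLOR_BGR2HSV)
    b=(h2[...,0]>105)&(h2[...,0]<125)&(h2[...,1]>150)&(h2[...,2]>50)
    print("blue",z,rects(b,.35,.15))
o=ortho(f,0.056,0.36,0.66,0.2,0.5,2000)
cv2.imwrite("pics/clock.png",cv2.resize(np.ascontiguousarray(o[::-1,::-1]),(600,600)))
o=ortho(f,0.0,.3,.75,-.45,.15)
for q,z in(("amber_glass",.055),("grey_cup",.04),("jar",.05)):
    for r in search_frame("top",q)[:1]: print(q,at(f,r["point"],z).round(3))
E
```

```text
white z.02
(array([ 0.5971, -0.3068]), 121, 56, 52.2)
(array([ 0.6004, -0.0085]), 199, 121, 87.8)
(array([0.491, 0.344]), 40, 38, 90.0)
(array([ 0.4464, -0.4001]), 123, 55, 86.7)
mat
(array([ 0.6003, -0.0206]), 246, 167, 87.9)
outline
(array([0.6025, 0.012 ]), 164, 123, 90.0)
blue 0.05 [(array([0.4462, 0.2953]), 159, 94, 41.2)]
blue 0.072 [(array([0.4444, 0.29  ]), 156, 92, 41.2)]
amber_glass [ 0.462 -0.079  0.055]
grey_cup [ 0.742 -0.201  0.04 ]
jar [0.708 0.183 0.05 ]
```

View pics/clock.png

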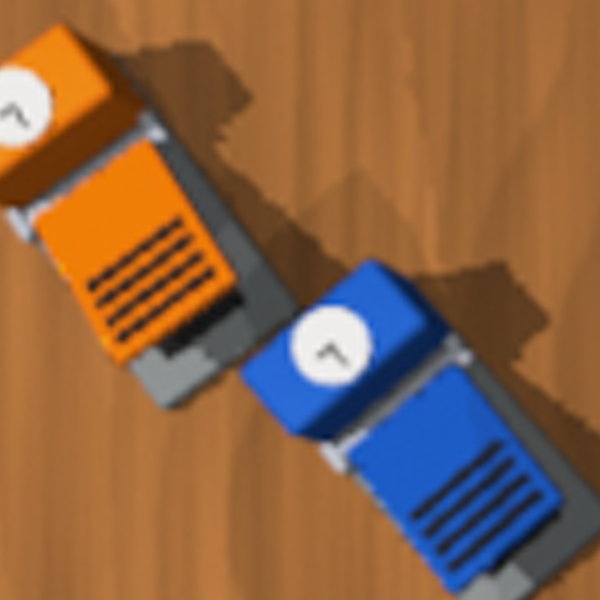

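```bash
python3 - <<'E'
from h import *
f=grab_frame("top")
R=(0.50,0.70,-0.14,0.13)
a=np.radians(87.85); u=np.array([np.cos(a),np.sin(a)]); v=np.array([u[1],-u[0]])
C=np.array([.6,0.])
def prof(z,lo,hi,axis,rng):
    o=ortho(f,z,*R); h=cv2.cvtColor(o,cv2.COLOR_BGR2HSV); w=255-h[...,1].astype(float)
    ii,jj=np.indices(w.shape); P=np.stack([ii/1000+R[0],jj/1000+R[2]],-1)-C
    s,t=P@u,P@v
    A,B=(s,t) if axis=="u" else (t,s)
    m=(B>lo)&(B<hi); bins=np.round(A[m]*1000).astype(int)
    return {k:w[m][bins==k].mean().round() for k in range(*rng)}
p=prof(0,-.02,.02,"u",(76,104)); print("left edge",p)
p=prof(0,-.02,.02,"u",(-70,-35)); print("right edge",p)
p=prof(0,.0,.06,"v",(-48,-24)); print("v-",p)
p=prof(0,.0,.06,"v",(24,48)); print("v+",p)
o=ortho(f,.02,*R); h=cv2.cvtColor(o,cv2.COLOR_BGR2HSV)
w=(h[...,1]<70)&(h[...,2]>150); w[:,88:]=0
print("dbl",rects(w,R[0],R[2]))
E
```

```text
left edge {76: np.float64(126.0), 77: np.float64(128.0), 78: np.float64(129.0), 79: np.float64(130.0), 80: np.float64(131.0), 81: np.float64(131.0), 82: np.float64(130.0), 83: np.float64(124.0), 84: np.float64(126.0), 85: np.float64(150.0), 86: np.float64(185.0), 87: np.float64(215.0), 88: np.float64(233.0), 89: np.float64(240.0), 90: np.float64(242.0), 91: np.float64(239.0), 92: np.float64(232.0), 93: np.float64(217.0), 94: np.float64(194.0), 95: np.float64(169.0), 96: np.float64(150.0), 97: np.float64(141.0), 98: np.float64(143.0), 99: np.float64(146.0), 100: np.float64(146.0), 101: np.float64(144.0), 102: np.float64(153.0), 103: np.float64(167.0)}
right edge {-70: np.float64(193.0), -69: np.float64(172.0), -68: np.float64(156.0), -67: np.float64(148.0), -66: np.float64(146.0), -65: np.float64(149.0), -64: np.float64(157.0), -63: np.float64(173.0), -62: np.float64(194.0), -61: np.float64(216.0), -60: np.float64(233.0), -59: np.float64(241.0), -58: np.float64(240.0), -57: np.float64(235.0), -56: np.float64(228.0), -55: np.float64(223.0), -54: np.float64(224.0), -53: np.float64(231.0
[... 858 characters left out ...]
np.float64(76.0), -28: np.float64(80.0), -27: np.float64(86.0), -26: np.float64(87.0), -25: np.float64(88.0)}
v+ {24: np.float64(86.0), 25: np.float64(86.0), 26: np.float64(85.0), 27: np.float64(85.0), 28: np.float64(84.0), 29: np.float64(82.0), 30: np.float64(78.0), 31: np.float64(73.0), 32: np.float64(78.0), 33: np.float64(104.0), 34: np.float64(148.0), 35: np.float64(191.0), 36: np.float64(220.0), 37: np.float64(234.0), 38: np.float64(241.0), 39: np.float64(242.0), 40: np.float64(237.0), 41: np.float64(220.0), 42: np.float64(185.0), 43: np.float64(135.0), 44: np.float64(87.0), 45: np.float64(68.0), 46: np.float64(72.0), 47: np.float64(79.0)}
dbl [(array([ 0.5975, -0.081 ]), 121, 56, 0.0)]
```

Request:
{"api": "drive_tool", "payload": {
  "series": [0, 0, 0, 0.4, 0.03, 0.1, 1, 0, 0, 0, 0.8, 0.06, 0.2, 1, 0, 0, 0, 1, 0.08, 0.25, 1, 0, 0, 0, 1, 0.08, 0.25, 1]
}}

```text
time: 1.85
tool_pos: [0.3078, -0.4166, 0.3788]
orientation: [[0.905, 0.426, -0.0], [0.426, -0.905, 0.001], [0.0, -0.001, -1.0]]
contact_force: [0.3, -1.0, 0.8]
opening: 0.0854
grasp_force: 0.0
```

Request:
{"api": "drive_tool", "payload": {
  "series": [0, 0, 0, 0.4, 0.03, 0.1, 1, 0, 0, 0, 0.8, 0.06, 0.2, 1, 0, 0, 0, 1, 0.08, 0.25, 1, 0, 0, 0, 1, 0.08, 0.25, 1]
}}

```text
time: 2.25
tool_pos: [0.4012, -0.3818, 0.3539]
orientation: [[0.905, 0.426, -0.001], [0.426, -0.905, 0.001], [-0.0, -0.001, -1.0]]
contact_force: [-0.3, 0.4, -0.5]
opening: 0.0856
grasp_force: 0.0
```

Request:
{"api": "drive_tool", "payload": {
  "series": [0, 0, 0, 0.4, 0.03, 0.1, 1, 0, 0, 0, 0.8, 0.06, 0.2, 1, 0, 0, 0, 1, 0.08, 0.25, 1, 0, 0, 0, 1, 0.08, 0.25, 1]
}}

```text
time: 2.65
tool_pos: [0.4948, -0.347, 0.3289]
orientation: [[0.905, 0.425, -0.001], [0.425, -0.905, 0.001], [-0.0, -0.001, -1.0]]
contact_force: [-0.6, 0.1, 0.3]
opening: 0.0852
grasp_force: 0.0
```

Request:
{"api": "drive_tool", "payload": {
  "series": [0, 0, -0.24, 0.3, 0.03, 0.1, 1, 0, 0, -0.48, 0.6, 0.06, 0.2, 1, 0, 0, -0.72, 1, 0.08, 0.25, 1, 0, 0, -0.95, 1, 0.08, 0.25, 1, 0, 0, -0.95, 1, 0.08, 0.25, 1, 0, 0, -0.95, 1, 0.08, 0.25, 1]
}}

```text
time: 3.25
tool_pos: [0.5867, -0.3133, 0.3053]
orientation: [[0.615, 0.788, 0.0], [0.788, -0.615, -0.0], [-0.0, 0.0, -1.0]]
contact_force: [-0.7, -0.9, -0.7]
opening: 0.0852
grasp_force: 0.0
```

Request:
{"api": "drive_tool", "payload": {
  "series": [0, 0, 0, 0.06, 0.02, 0.3, 1, 0, 0, 0, 0.11, 0.04, 0.6, 1, 0, 0, 0, 0.11, 0.04, 0.9, 1, 0, 0, 0, 0.11, 0.04, 1, 1]
}}

```text
time: 3.65
tool_pos: [0.5959, -0.3064, 0.2024]
orientation: [[0.615, 0.789, -0.003], [0.789, -0.615, 0.001], [-0.001, -0.003, -1.0]]
contact_force: [-0.8, 0.6, -0.7]
opening: 0.0855
grasp_force: 0.0
```

Request:
{"api": "drive_tool", "payload": {
  "series": [0, 0, 0, 0, 0, 0.1, 1, 0, 0, 0, 0, 0, 0.2, 1, 0, 0, 0, 0, 0, 0.3, 1, 0, 0, 0, 0, 0, 0.33, 1, 0, 0, 0, 0, 0, 0.33, 1]
}}

```text
time: 4.15
tool_pos: [0.5976, -0.306, 0.1715]
orientation: [[0.612, 0.791, -0.0], [0.791, -0.612, 0.0], [-0.0, -0.0, -1.0]]
contact_force: [-0.4, -0.7, 0.3]
opening: 0.0854
grasp_force: 0.0
```

```bash
python3 - <<'E'
from h import *
f=grab_frame("side"); a=f["img"][200:340,310:450]
cv2.imwrite("pics/s1.png",cv2.resize(a,None,fx=4,fy=4,interpolation=cv2.INTER_CUBIC))
E
```

```text
(no output)
```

View pics/s1.png

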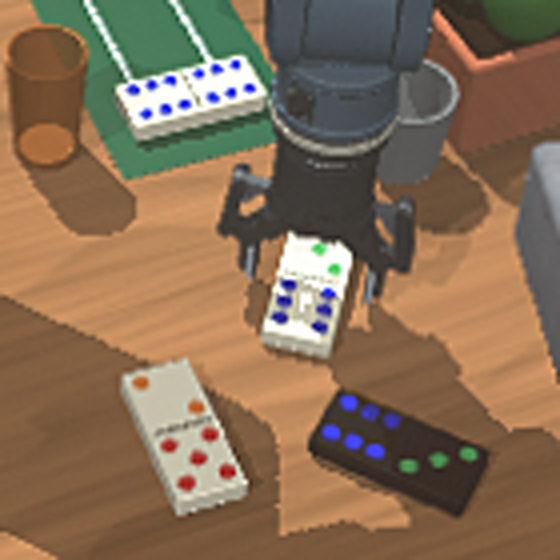

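The fingers straddle the white six-three (its blue six end is at crop (300,310)), one on each long side, clear of the spare and the black tile. I'll close now.

Request:
{"api": "drive_tool", "payload": {
  "series": [0, 0, 0, 0, 0, 0, 0.5, 0, 0, 0, 0, 0, 0, 0.5, 0, 0, 0, 0, 0, 0, 0.5, 0, 0, 0, 0, 0, 0, 0.5, 0, 0, 0, 0, 0, 0, 0.5, 0, 0, 0, 0, 0, 0, 0.5],
  "grip_force": 25
}}

```text
time: 4.8
tool_pos: [0.5979, -0.306, 0.1723]
orientation: [[0.612, 0.791, 0.001], [0.791, -0.612, -0.0], [0.0, 0.001, -1.0]]
contact_force: [-0.2, 0.1, 6.4]
opening: 0.0532
grasp_force: 27.1
```

Request:
{"api": "drive_tool", "payload": {
  "series": [0, 0, 0, -0.02, -0.1, -0.005, 0.5, 0, 0, 0, -0.04, -0.22, -0.005, 0.5, 0, 0, 0, -0.06, -0.34, -0.005, 0.5, 0, 0, 0, -0.08, -0.46, -0.005, 0.5, 0, 0, 0, -0.11, -0.58, -0.005, 0.5, 0, 0, 0, -0.13, -0.7, -0.005, 0.5, 0, 0, 0, -0.15, -0.82, -0.005, 0.5, 0, 0, 0, -0.15, -0.82, -0.005, 0.5]
}}

```text
time: 5.6
tool_pos: [0.5229, -0.2673, 0.1724]
orientation: [[0.612, 0.791, -0.0], [0.791, -0.612, 0.0], [-0.0, -0.0, -1.0]]
contact_force: [0.1, 0.1, -1.8]
opening: 0.0536
grasp_force: 26.9
```

```bash
python3 - <<'E'
from h import *
f=grab_frame("side"); a=f["img"][190:330,280:420]
cv2.imwrite("pics/s2.png",cv2.resize(a,None,fx=4,fy=4,interpolation=cv2.INTER_CUBIC))
E
```

```text
(no output)
```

View pics/s2.png

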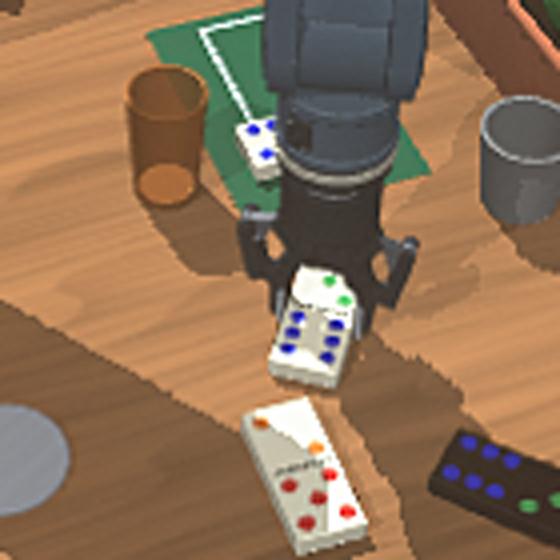

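The tile follows the gripper and stays flat. It is clear of the spare and well right of the glass.

Request:
{"api": "drive_tool", "payload": {
  "series": [0, 0, 0, -0.02, -0.1, 0.002, 0.5, 0, 0, 0, -0.04, -0.22, 0.003, 0.5, 0, 0, 0, -0.06, -0.34, 0.003, 0.5, 0, 0, 0, -0.08, -0.46, 0.003, 0.5, 0, 0, 0, -0.11, -0.58, 0.003, 0.5, 0, 0, 0, -0.13, -0.7, 0.003, 0.5, 0, 0, 0, -0.15, -0.82, 0.003, 0.5, 0, 0, 0, -0.15, -0.82, 0.003, 0.5]
}}

```text
time: 6.45
tool_pos: [0.4494, -0.2293, 0.1723]
orientation: [[0.612, 0.791, 0.0], [0.791, -0.612, -0.0], [-0.0, 0.0, -1.0]]
contact_force: [-6.3, 3.3, 10.5]
opening: 0.0534
grasp_force: 28.5
```

Request:
{"api": "drive_tool", "payload": {
  "series": [0, 0, 0, -0.02, -0.12, 0, 0.5, 0, 0, 0, -0.04, -0.26, 0, 0.5, 0, 0, 0, -0.07, -0.4, 0, 0.5, 0, 0, 0, -0.09, -0.54, 0, 0.5, 0, 0, 0, -0.12, -0.68, 0, 0.5, 0, 0, 0, -0.14, -0.82, 0, 0.5, 0, 0, 0, -0.17, -0.94, 0, 0.5, 0, 0, 0, -0.17, -1, 0, 0.5, 0, 0, 0, -0.17, -1, 0, 0.5]
}}

```text
time: 7.35
tool_pos: [0.3598, -0.1816, 0.1722]
orientation: [[0.612, 0.791, -0.0], [0.791, -0.612, -0.0], [-0.0, 0.0, -1.0]]
contact_force: [-6.0, 2.0, 15.3]
opening: 0.0535
grasp_force: 29.2
```

Request:
{"api": "drive_tool", "payload": {
  "series": [0, 0, -0.08, 0.07, -0.08, -0.003, 0.5, 0, 0, -0.16, 0.14, -0.16, -0.003, 0.5, 0, 0, -0.24, 0.21, -0.24, -0.003, 0.5, 0, 0, -0.32, 0.28, -0.32, -0.003, 0.5, 0, 0, -0.4, 0.35, -0.4, -0.003, 0.5, 0, 0, -0.48, 0.42, -0.48, -0.003, 0.5, 0, 0, -0.56, 0.49, -0.55, -0.003, 0.5, 0, 0, -0.62, 0.54, -0.61, -0.003, 0.5, 0, 0, -0.62, 0.54, -0.61, -0.003, 0.5]
}}

```text
time: 8.25
tool_pos: [0.3446, -0.1005, 0.1723]
orientation: [[0.338, 0.941, 0.0], [0.941, -0.338, 0.001], [0.001, -0.0, -1.0]]
contact_force: [-0.2, 6.3, 11.2]
opening: 0.0533
grasp_force: 28.6
```

Request:
{"api": "drive_tool", "payload": {
  "series": [0, 0, -0.08, 0.11, -0.04, 0, 0.5, 0, 0, -0.16, 0.22, -0.08, 0, 0.5, 0, 0, -0.24, 0.33, -0.12, 0, 0.5, 0, 0, -0.32, 0.44, -0.16, 0, 0.5, 0, 0, -0.4, 0.55, -0.2, 0, 0.5, 0, 0, -0.48, 0.66, -0.24, 0, 0.5, 0, 0, -0.56, 0.77, -0.28, 0, 0.5, 0, 0, -0.62, 0.85, -0.31, 0, 0.5, 0, 0, -0.62, 0.85, -0.31, 0, 0.5]
}}

```text
time: 9.15
tool_pos: [0.3445, -0.0101, 0.1723]
orientation: [[0.035, 0.999, -0.0], [0.999, -0.035, 0.001], [0.001, -0.0, -1.0]]
contact_force: [0.0, 4.7, 6.8]
opening: 0.0534
grasp_force: 28.3
```

Request:
{"api": "drive_tool", "payload": {
  "series": [0, 0, 0, 0.1, 0, 0, 0.5, 0, 0, 0, 0.22, 0, 0, 0.5, 0, 0, 0, 0.34, 0, 0, 0.5, 0, 0, 0, 0.46, 0, 0, 0.5, 0, 0, 0, 0.58, 0, 0, 0.5, 0, 0, 0, 0.68, 0, 0, 0.5, 0, 0, 0, 0.75, 0, 0, 0.5, 0, 0, 0, 0.75, 0, 0, 0.5]
}}

```text
time: 9.95
tool_pos: [0.3473, 0.0646, 0.1723]
orientation: [[0.036, 0.999, -0.0], [0.999, -0.036, 0.001], [0.001, -0.0, -1.0]]
contact_force: [-0.3, 2.9, 7.0]
opening: 0.0533
grasp_force: 28.2
```

Request:
{"api": "drive_tool", "payload": {
  "series": [0, 0, 0, 0, 0.12, 0, 0.5, 0, 0, 0, 0, 0.26, 0, 0.5, 0, 0, 0, 0, 0.4, 0, 0.5, 0, 0, 0, 0, 0.54, 0, 0.5, 0, 0, 0, 0, 0.68, 0, 0.5, 0, 0, 0, 0, 0.82, 0, 0.5, 0, 0, 0, 0, 0.93, 0, 0.5, 0, 0, 0, 0, 1, 0, 0.5, 0, 0, 0, 0, 1, 0, 0.5]
}}

```text
time: 10.85
tool_pos: [0.4468, 0.0603, 0.1719]
orientation: [[0.037, 0.999, -0.003], [0.999, -0.037, 0.001], [0.001, -0.003, -1.0]]
contact_force: [-4.7, 0.3, 10.9]
opening: 0.0532
grasp_force: 29.0
```

Request:
{"api": "drive_tool", "payload": {
  "series": [0, 0, 0, 0, 0.12, 0, 0.5, 0, 0, 0, 0, 0.26, 0, 0.5, 0, 0, 0, 0, 0.4, 0, 0.5, 0, 0, 0, 0, 0.54, 0, 0.5, 0, 0, 0, 0, 0.68, 0, 0.5, 0, 0, 0, 0, 0.82, 0, 0.5, 0, 0, 0, 0, 0.93, 0, 0.5, 0, 0, 0, 0, 1, 0, 0.5, 0, 0, 0, 0, 1, 0, 0.5]
}}

```text
time: 11.75
tool_pos: [0.5473, 0.0566, 0.1718]
orientation: [[0.037, 0.999, -0.001], [0.999, -0.037, 0.001], [0.001, -0.002, -1.0]]
contact_force: [1.5, -1.7, 2.8]
opening: 0.0533
grasp_force: 28.2
```

```bash
python3 - <<'E'
from h import *
f=grab_frame("side"); a=f["img"][130:270,270:430]
g=grab_frame("top"); b=g["img"][100:240,230:390]
k=lambda i:cv2.resize(i,None,fx=3.5,fy=3.5,interpolation=cv2.INTER_CUBIC)
cv2.imwrite("pics/s3.png",cv2.resize(np.hstack([a,b]),(800,350),interpolation=cv2.INTER_CUBIC))
E
```

```text
(no output)
```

View pics/s3.png

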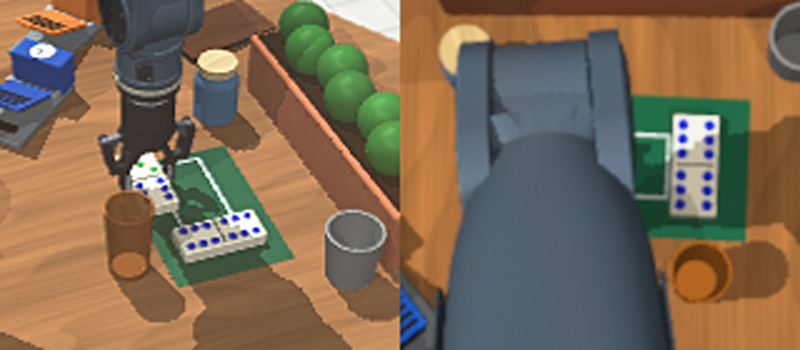

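Request:
{"api": "drive_tool", "payload": {
  "series": [0, 0, 0, 0, 0.12, 0, 0.5, 0, 0, 0, 0, 0.25, 0, 0.5, 0, 0, 0, -0.05, 0.36, 0, 0.5, 0, 0, 0, -0.12, 0.46, 0, 0.5, 0, 0, 0, -0.2, 0.54, 0, 0.5, 0, 0, 0, -0.27, 0.56, 0, 0.5, 0, 0, 0, -0.33, 0.56, 0, 0.5, 0, 0, 0, -0.33, 0.56, 0, 0.5, 0, 0, 0, -0.33, 0.56, 0, 0.5]
}}

```text
time: 12.75
tool_pos: [0.6017, 0.0209, 0.1722]
orientation: [[0.038, 0.999, -0.0], [0.999, -0.038, 0.0], [0.0, -0.0, -1.0]]
contact_force: [0.4, 0.2, -2.3]
opening: 0.0535
grasp_force: 27.7
```

```bash
python3 - <<'E'
from h import *
f=grab_frame("side"); a=f["img"][130:270,270:430]
cv2.imwrite("pics/s4.png",cv2.resize(a,None,fx=4,fy=4,interpolation=cv2.INTER_CUBIC))
P=np.array([.602,.020]);u=np.array([.0375,.9993]);v=np.array([u[1],-u[0]])
for s,t in((-.06,-.027),(-.06,.027)): print((proj(f,np.append(P+s*u+t*v,.02))-[270,130])*4)
E
```

```text
[300.57318895 340.34332291]
[358.70096165 326.45496823]
```

View pics/s4.png

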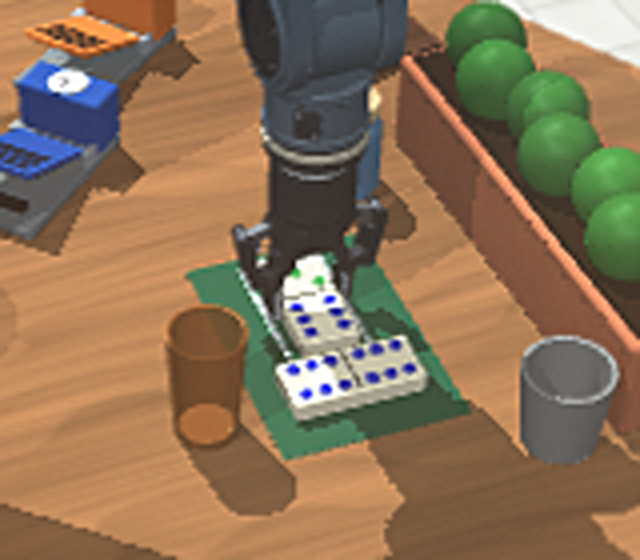

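Request:
{"api": "drive_tool", "payload": {
  "series": [0, 0, 0, 0, 0, 0, 0.75, 0, 0, 0, 0, 0, 0, 0.9, 0, 0, 0, 0, 0, 0, 1, 0, 0, 0, 0, 0, 0, 1, 0, 0, 0, 0, 0, 0, 1, 0, 0, 0, 0, 0, -0.2, 1, 0, 0, 0, 0, 0, -0.5, 1, 0, 0, 0, 0, 0, -0.8, 1, 0, 0, 0, 0, 0, -1, 1, 0, 0, 0, 0, 0, -1, 1]
}}

```text
time: 13.8
tool_pos: [0.603, 0.0211, 0.2752]
orientation: [[0.038, 0.999, 0.005], [0.999, -0.038, 0.0], [0.0, 0.005, -1.0]]
contact_force: [-0.4, 0.6, -0.1]
opening: 0.0855
grasp_force: 0.0
```

Request:
{"api": "drive_tool", "payload": {
  "series": [0, 0, 0, 0.25, -0.23, -0.2, 0, 0, 0, 0, 0.5, -0.46, -0.4, 0, 0, 0, 0, 0.77, -0.69, -0.5, 0, 0, 0, 0, 0.77, -0.69, -0.5, 0]
}}

```text
time: 14.2
tool_pos: [0.5344, 0.103, 0.3232]
orientation: [[0.035, 0.999, 0.001], [0.999, -0.035, 0.001], [0.001, 0.001, -1.0]]
contact_force: [1.2, 0.9, -0.2]
opening: 0.0282
grasp_force: 0.0
```

Request:
{"api": "drive_tool", "payload": {
  "series": [0, 0, 0, 0.25, -0.23, 0, 0, 0, 0, 0, 0.5, -0.46, 0, 0, 0, 0, 0, 0.77, -0.69, 0, 0, 0, 0, 0, 0.77, -0.69, 0, 0]
}}

```text
time: 14.6
tool_pos: [0.4682, 0.1821, 0.3215]
orientation: [[0.035, 0.999, -0.001], [0.999, -0.035, 0.0], [0.0, -0.001, -1.0]]
contact_force: [-0.1, -0.6, 0.4]
opening: -0.0
grasp_force: 0.0
```

Request:
{"api": "drive_tool", "payload": {
  "series": [0, 0, 0, 0.25, -0.23, 0, 0, 0, 0, 0, 0.5, -0.46, 0, 0, 0, 0, 0, 0.77, -0.69, 0, 0, 0, 0, 0, 0.77, -0.69, 0, 0]
}}

```text
time: 15.0
tool_pos: [0.4025, 0.2615, 0.3216]
orientation: [[0.035, 0.999, -0.001], [0.999, -0.035, 0.0], [-0.0, -0.001, -1.0]]
contact_force: [0.2, 0.1, 0.1]
opening: -0.0001
grasp_force: 0.0
```

```bash
python3 - <<'E'
from h import *
f=grab_frame("top"); R=(0.50,0.70,-0.14,0.13)
o=ortho(f,.02,*R); h=cv2.cvtColor(o,cv2.COLOR_BGR2HSV)
w=((h[...,1]<70)&(h[...,2]>150)).astype(np.uint8)
w=cv2.morphologyEx(w,cv2.MORPH_OPEN,np.ones((8,8)))
print(rects(w,R[0],R[2]))
a=f["img"][100:240,200:400]
b=grab_frame("side")["img"][110:250,220:420]
cv2.imwrite("pics/s5.png",cv2.resize(np.vstack([a,b]),None,fx=2,fy=2,interpolation=cv2.INTER_CUBIC))
s=get_state(); print(s["time"],s["tool_pos"],s["opening"],s["contact_force"])
E
```

```text
[(array([0.6027, 0.0218]), 121, 57, 88.0), (array([ 0.5986, -0.0763]), 120, 61, 177.8)]
15.1 [0.40405485 0.25981398 0.32169099] -0.0002714563979412926 [ 0.10901597 -0.75976867  0.52365361]
```

View pics/s5.png

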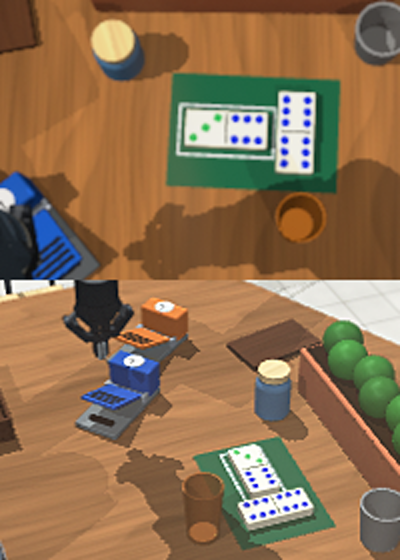

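The tile is at (0.603, 0.022), within 2 mm of the outline's centre, with its six end (blue) towards the double six. The shut fingers are above the blue pedal. I'll press it now.

Request:
{"api": "drive_tool", "payload": {
  "series": [0, 0, 0, 0, 0, 0.3, 0, 0, 0, 0, 0, 0, 0.6, 0, 0, 0, 0, 0, 0, 0.8, 0, 0, 0, 0, 0, 0, 0.8, 0]
}}

```text
time: 15.5
tool_pos: [0.4039, 0.2582, 0.2397]
orientation: [[0.039, 0.999, -0.004], [0.999, -0.039, -0.003], [-0.003, -0.004, -1.0]]
contact_force: [-0.3, 0.2, -0.2]
opening: 0.0001
grasp_force: 0.0
```

Request:
{"api": "drive_tool", "payload": {
  "series": [0, 0, 0, 0, 0, 0.08, 0, 0, 0, 0, 0, 0, 0.16, 0, 0, 0, 0, 0, 0, 0.24, 0, 0, 0, 0, 0, 0, 0.3, 0, 0, 0, 0, 0, 0, 0.34, 0, 0, 0, 0, 0, 0, 0.34, 0]
}}

```text
time: 16.1
tool_pos: [0.4042, 0.2595, 0.2085]
orientation: [[0.038, 0.999, 0.0], [0.999, -0.038, -0.0], [-0.0, 0.0, -1.0]]
contact_force: [-4.1, -4.2, 11.7]
opening: -0.0003
grasp_force: 5.6
```

Contact at 11.7 N, nearly at the stop. I'll go down a little more and hold.

Request:
{"api": "drive_tool", "payload": {
  "series": [0, 0, 0, 0, 0, 0.015, 0, 0, 0, 0, 0, 0, 0.03, 0, 0, 0, 0, 0, 0, 0.03, 0, 0, 0, 0, 0, 0, 0.03, 0]
}}

```text
time: 16.5
tool_pos: [0.4041, 0.2594, 0.2059]
orientation: [[0.038, 0.999, 0.0], [0.999, -0.038, -0.0], [-0.0, 0.0, -1.0]]
contact_force: [-6.0, -5.4, 14.6]
opening: 0.0002
grasp_force: 6.5
```

Request:
{"api": "drive_tool", "payload": {
  "series": [0, 0, 0, 0, 0, 0.01, 0, 0, 0, 0, 0, 0, 0.02, 0, 0, 0, 0, 0, 0, 0.02, 0, 0, 0, 0, 0, 0, 0.02, 0, 0, 0, 0, 0, 0, 0.02, 0]
}}

```text
time: 17.0
tool_pos: [0.404, 0.2594, 0.2051]
orientation: [[0.038, 0.999, 0.001], [0.999, -0.038, 0.0], [0.0, 0.001, -1.0]]
contact_force: [-15.4, -10.7, 42.9]
opening: 0.0001
grasp_force: 20.9
```

The force jumped to 43 N with less than 1 mm of travel, so the pedal is on its stop and has been held. I'll back off.

Request:
{"api": "drive_tool", "payload": {
  "series": [0, 0, 0, 0, 0, -0.01, 0, 0, 0, 0, 0, 0, -0.02, 0, 0, 0, 0, 0, 0, -0.2, 0, 0, 0, 0, 0, 0, -0.5, 0, 0, 0, 0, 0, 0, -0.9, 0, 0, 0, 0, 0, 0, -1, 0, 0, 0, 0, 0, 0, -1, 0, 0, 0, 0, 0, 0, -1, 0]
}}

```text
time: 17.8
tool_pos: [0.404, 0.2596, 0.3025]
orientation: [[0.038, 0.999, -0.0], [0.999, -0.038, -0.0], [-0.0, -0.0, -1.0]]
contact_force: [0.3, -0.4, -0.4]
opening: -0.0001
grasp_force: 0.0
```

```bash
python3 - <<'E'
from h import *
f=grab_frame("top"); R=(0.50,0.70,-0.14,0.13)
o=ortho(f,.02,*R); h=cv2.cvtColor(o,cv2.COLOR_BGR2HSV)
w=((h[...,1]<70)&(h[...,2]>150)).astype(np.uint8)
w=cv2.morphologyEx(w,cv2.MORPH_OPEN,np.ones((8,8)))
print(rects(w,R[0],R[2]))
b=grab_frame("side")["img"][110:250,220:420]
cv2.imwrite("pics/s6.png",cv2.resize(b,None,fx=3,fy=3,interpolation=cv2.INTER_CUBIC))
s=get_state(); print(s["time"],s["tool_pos"],s["contact_force"])
E
```

```text
[(array([0.6027, 0.0218]), 121, 57, 88.0), (array([ 0.5986, -0.0767]), 120, 61, 177.2)]
17.9 [0.40373221 0.25947449 0.3019421 ] [-0.17978738 -0.82573139  0.46874625]
```

View pics/s6.png

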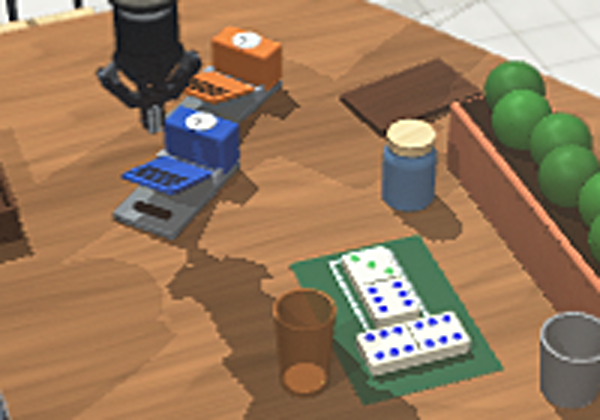

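Both pedals are up, the tile hasn't moved and the arm touches nothing.

```bash
python3 -c "
from workcell import job_done; print(job_done())"
```

```text
the job is handed in; nothing more can be done
None
```

The job is handed in, with no verdict returned: the six-three lies released in the outline, six end towards the double six and about 2 mm off centre, and the blue pedal was pressed to its stop (43 N on the fingertips) and sprang back.

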